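# Turn the gluing wheel to its index block

### The job

Turn the wooden gluing wheel so that its upright dowel peg stands right in front of the square index block beside the rim, not in front of the low round block on the opposite side. Leave the wheel standing still there, and leave the white footed bowl in its place.

Things in the scene. Friction and masses are not known exactly. Their poses are not given: they have to be found in the camera images.
- wheel: gluing wheel: wooden disc 250 mm wide, 16 mm thick, top face 46 mm above the table, a flower card on it. Turns freely either way about the vertical through this origin (at table height); about 1 N at the peg turns it, and it stays where left. x points from the axis to the peg. A loose white glue dish (56 mm wide, 10 mm high) rides on it, roughly opposite the peg
- peg (a point): the wheel's only dowel peg, upright, round, dark wood, 20 mm in diameter, fixed 100 mm from the wheel's axis near the rim; it rises from the disc's top face (46 mm above the table) to 96 mm above the table. This point is its centre, half-way up (71 mm above the table)
- index: index block, fixed to the table: square, light wood, 30 x 30 mm, 50 mm high, one corner pointing at the wheel's axis. Origin: centre of its underside, 155 mm from that axis; its x lies along the line to the axis (either sense). A low round block (40 mm wide, 24 mm high) stands as far off on the opposite side; the peg starts about half-way between the two, on the robot's side
- bowl_mid (a point): white ceramic footed bowl, loose, 192 mm across the rim and 95 mm high, standing on the table beyond the wheel's far rim, to be left alone. This point is on its axis, half-way up
There are look-alikes about, which are no part of the job. Leave any black or red look-alike of the index alone.

How it is judged:
By the outcome, as a careful person would: the job done as asked, in the order asked, and still so for the second after the job is handed in, with the robot touching nothing.
It also fails if it takes over 38 s, if anything falls off the work surface, if the arm or the gripper's body presses on something with over 40 N, if the wrist force passes 120 N, or if a joint passes its speed limit or range.

### The arm

A 6-joint arm with a two-finger parallel gripper is mounted at the origin on the work surface. World frame = base frame: x ahead of the robot, y to its left, z up, the work surface at z = 0. Lengths are in m, angles in degrees, forces in N, time in s.
With the tool pointing down it reaches from about 0.25 to 0.725 m from the base axis. Payload 9.7 kg.
Tool frame: the origin (TCP) lies between the finger pads; the fingertips stand 17 mm ahead of it and the grasp point (between the pads) lies 2 mm behind it; z points along the fingers, y is the direction in which the jaws open and shut (so a half turn about z gives the same grasp; the last joint's range is limited). The gripper opens to 85 mm and grips with 20 to 120 N. Pads are 22 mm wide; open, the fingers measure 114 mm over their backs; the gripper's body (76 mm by 85 mm) begins 54 mm behind the grasp point. The pads swing forward as they close: fully open they stand 13 mm farther back than shut.
Start: joints at [71.734, 4.979, 10.078, 95.1, 0, 90], TCP at [0.172, 0.522, 0.248] pointing down, gripper open.
Joint ranges: [-179.16, 179.16], [-48.56, 103.87], [-65.8, 70.77], [-126.05, 130.52], [-82.76, 87.17], [-180, 180]. Speed limits (degrees/s): [127.2, 127.2, 147.25, 180, 180, 180].

### API

Orientations are given as [roll, pitch, yaw] about the fixed x, y, z axes, in that order (R = Rz(yaw) Ry(pitch) Rx(roll)).
In Python, from workcell import monitor, cams, order gives the robot as it stands. The module is installed in compiled form; this text tells all that it offers.
- The arm moves only by the shell command python3 -m handwheel 'ROWS' [OPENING] [FORCE]. ROWS is JSON, a list of rows, each a list of 6 numbers: the shift along the tool's x, y, z in m, then the turn, a rotation vector about the tool's x, y, z in degrees. In form: [[tx, ty, tz, wx, wy, wz], ...]. A call has exactly 8 rows; each row shifts and turns the commanded pose from where the row before left it, along the tool's axes as they then stand; what a row does not reach is not made up. A row lasts 1/12 s, in which the tool goes at most 41.7 mm and 7.16 degrees, less where a joint would pass 70% of its speed; a pose out of reach is approached as far as the arm can. A call is refused whole if a number of a shift passes 0.0417 or a number of a turn 7.16, either way. A call with a gripper value outside its range is refused whole. OPENING is the opening, from -1 (shut) to 1 (fully open), set as the call begins (- or left out, the last holds). The fingers move at their own pace and stop on an object; FORCE is the grip in N (left out, the last holds). Time passes only in rows, so rows that do not move let the fingers close, or fill a call up. It gives the time, the measured TCP pose, the force and the opening at its end, in the units of the state.
- monitor.get_obs(): the state, without advancing time (a new reading comes with each control period).
- cams.camera(name): name is "scene" or "top" or "wrist"; returns a dict with "img" (420x560x3 uint8, red, green, blue), "depth" (420x560 float32, m along the optical axis (not along the pixel's ray), 0 where there is no reading), "fx", "fy", "cx", "cy" (pixels), "rvec" (rotation vector, rad) and "tvec" (3), from world to camera coordinates, as OpenCV has them; the wrist camera has in their place "tool_from_camera" (4x4, takes a point from camera to tool coordinates, whose origin is the TCP and whose axes are the flange's). Camera axes: x right, y down, z forward; pixel columns grow to the right and rows downward; lengths in m; the calibration is good to about 2 mm. A picture is of the moment at which its call begins: read the wrist's pose just before it.
- order.job_done(): hands the job in, once; it reports no verdict.
The state is a dict: "time": time; "q": joint angles; "qd": joint speeds; "joint_efforts": joint torques, N m; "ee_pos": TCP position; "tcp_rot": TCP orientation; "wrist_force": force on the tool from outside, world axes, zero at the start; "torque": the same for the moment, N m; "opening": finger opening in m.
Only numpy, scipy, OpenCV 4.12 (cv2) and the standard library are available. Lean on these libraries where they do the work, as an engineer would, in place of code of your own. Each camera call takes 0.05 s, during which the arm holds its last target. There are 200 camera calls.

## Working session

There is one attempt and no reset: what is moved stays moved. The work goes in short steps, Python scripts to look and compute and a shell command to move; the robot and the scene stay as the last step left them, time stands still between calls to the robot, and variables do not carry over. Pictures are saved under pics/ and viewed, about 8 in all and at most 12, crops included, and the job is handed in when it is done.

```bash
mkdir -p pics; python3 - <<'E'
from workcell import monitor,cams
import cv2,pickle
o=monitor.get_obs();print({k:o[k] for k in("time","ee_pos","tcp_rot","opening","wrist_force")})
for n in("scene","top"):
    c=cams.camera(n);pickle.dump(c,open(n+'.pkl','wb'));cv2.imwrite(f'pics/{n}0.png',c['img'][:,:,::-1])
E
```

```text
{'time': 0.0, 'ee_pos': array([0.17232676, 0.52208948, 0.24756688]), 'tcp_rot': array([-1.79923244e+02, -4.70439288e-04,  1.61730773e+02]), 'opening': 0.08583783456547947, 'wrist_force': array([ 0.18621817, -0.52828726,  0.71224893])}
```

View pics/scene0.png

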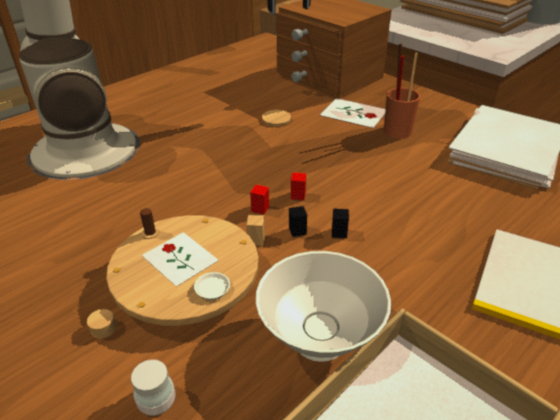

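View pics/top0.png

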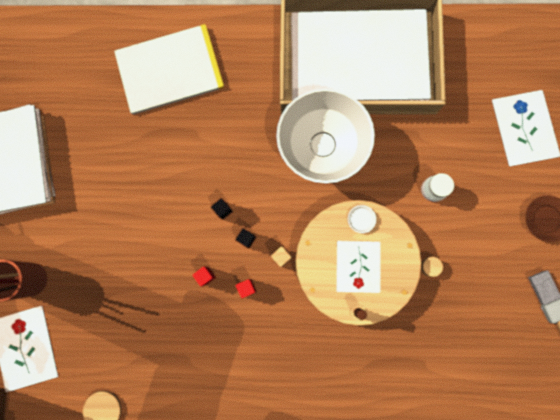

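The scene view shows the peg at (148,222), index block (256,230), low round block (101,323) and bowl (322,305). In the top view they are at peg (360,314), index (281,257), round (433,267) and bowl (325,137). Candidates for the index (top view):
- light-wood square at (281,257)
- black blocks at (222,209) and (245,239)
- red blocks at (204,277) and (245,288)
- round wooden blocks at (433,267) and (101,408)

I choose (281,257): it is light wood, square, and beside the rim.

```bash
cat > h.py <<'E'
import numpy as np,cv2,pickle
def ray(c,uv,z):
    R=cv2.Rodrigues(np.array(c['rvec'],float))[0];t=np.array(c['tvec'],float).ravel()
    d=R.T@np.array([(uv[0]-c['cx'])/c['fx'],(uv[1]-c['cy'])/c['fy'],1]);o=-R.T@t
    return o+d*(z-o[2])/d[2]
E
python3 - <<'E'
from h import *
c=pickle.load(open('top.pkl','rb'));im=c['img']
hsv=cv2.cvtColor(im,cv2.COLOR_RGB2HSV)
print('wheel',hsv[290,320],'idx',hsv[257,281],'table',hsv[340,420],'peg',hsv[314,360],'rnd',hsv[267,433])
m=((hsv[...,0]>13)&(hsv[...,0]<26)&(hsv[...,2]>150)&(hsv[...,1]>80)).astype(np.uint8)*255
cs,_=cv2.findContours(m,cv2.RETR_EXTERNAL,cv2.CHAIN_APPROX_NONE)
for k in cs:
    if cv2.contourArea(k)<100: continue
    (u,v),r=cv2.minEnclosingCircle(k);print('blob',round(u),round(v),round(r),cv2.contourArea(k))
    for z in(.024,.046,.05): print('   ',z,ray(c,(u,v),z).round(4),cv2.minAreaRect(k))
    if cv2.contourArea(k)>5000:
        P=np.array([ray(c,p[0],.046)[:2] for p in cv2.convexHull(k)]);A=np.c_[2*P,np.ones(len(P))]
        s=np.linalg.lstsq(A,(P**2).sum(1),rcond=None)[0];print('disc',s[:2],np.sqrt(s[2]+s[0]**2+s[1]**2))
print('peg',ray(c,(360,314),.096),'bowl',ray(c,(325,137),.095))
big=cv2.resize(im[190:340,180:450],None,fx=2.9,fy=2.9,interpolation=cv2.INTER_CUBIC);cv2.imwrite('pics/crop1.png',big[:,:,::-1])
E
```

```text
wheel [ 20 119 239] idx [ 21 114 240] table [ 13 174 169] peg [  9 171 118] rnd [ 21 112 239]
blob 101 410 19 856.5
    0.024 [0.2271 0.4204 0.024 ] ((100.5, 405.0), (28.0, 37.0), 90.0)
    0.046 [0.2337 0.4114 0.046 ] ((100.5, 405.0), (28.0, 37.0), 90.0)
    0.05 [0.2349 0.4098 0.05  ] ((100.5, 405.0), (28.0, 37.0), 90.0)
blob 434 266 10 286.5
    0.024 [ 0.5205 -0.2474  0.024 ] ((433.00006103515625, 266.5000305175781), (19.091880798339844, 19.091880798339844), 45.0)
    0.046 [ 0.5202 -0.2405  0.046 ] ((433.00006103515625, 266.5000305175781), (19.091880798339844, 19.091880798339844), 45.0)
    0.05 [ 0.5201 -0.2393  0.05  ] ((433.00006103515625, 266.5000305175781), (19.091880798339844, 19.091880798339844), 45.0)
blob 281 256 10 226.5
    0.024 [0.5367 0.0647 0.024 ] ((280.7500305175781, 256.2500305175781), (15.55634880065918, 16.26345443725586), 45.0)
    0.046 [0.536  0.0642 0.046 ] ((280.7500305175781, 256.2500305175781), (15.55634880065918, 16.26345443725586), 45.0)
    0.05 [0.5359 0.0641 0.05  ] ((280.7500305175781, 256.2500305175781), (15.55634880065918, 16.26345443725586), 4
[... 516 characters left out ...]
94921875), (68.35568237304688, 130.0746612548828), 38.03174591064453)
    0.05 [ 0.9668 -0.1878  0.05  ] ((425.990234375, 70.8289794921875), (68.35568237304688, 130.0746612548828), 38.03174591064453)
blob 277 52 52 611.0
    0.024 [0.9818 0.078  0.024 ] ((281.9191589355469, 51.195556640625), (103.67328643798828, 29.133207321166992), 76.9208755493164)
    0.046 [0.9706 0.0771 0.046 ] ((281.9191589355469, 51.195556640625), (103.67328643798828, 29.133207321166992), 76.9208755493164)
    0.05 [0.9686 0.077  0.05  ] ((281.9191589355469, 51.195556640625), (103.67328643798828, 29.133207321166992), 76.9208755493164)
peg [ 0.42920998 -0.08645163  0.096     ] bowl [ 0.76913043 -0.02122998  0.095     ]
```

View pics/crop1.png

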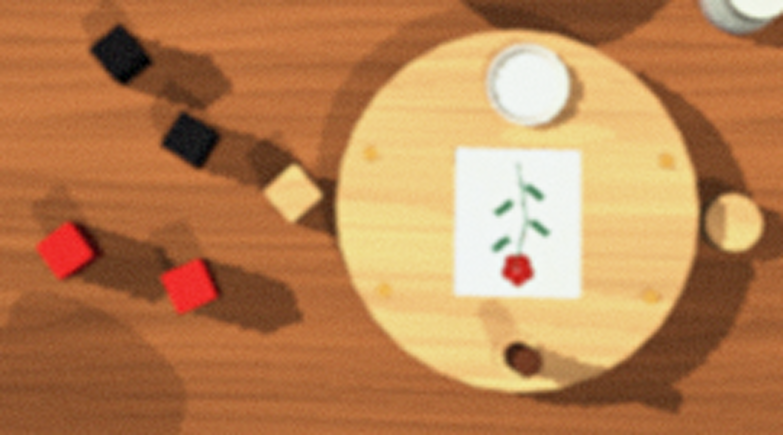

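The crop confirms the light square block at (293,193), with the black and red look-alikes separate and the peg at (522,358). The measurements fit the sizes given: axis (0.528,-0.090) with disc radius 0.1255, index 0.154 away at 87.2°, peg radius 0.099 at about 178°. So I need a turn of about -91°, and first move to above the peg.

```bash
R='x'; python3 -m handwheel '[[-0.018,-0.0205,0,0,0,0],[-0.018,-0.0205,0,0,0,0],[-0.018,-0.0205,0,0,0,0],[-0.018,-0.0205,0,0,0,0],[-0.018,-0.0205,0,0,0,0],[-0.018,-0.0205,0,0,0,0],[-0.018,-0.0205,0,0,0,0],[-0.018,-0.0205,0,0,0,0]]' 1 20
python3 -m handwheel '[[-0.018,-0.0205,0,0,0,0],[-0.018,-0.0205,0,0,0,0],[-0.018,-0.0205,0,0,0,0],[-0.018,-0.0205,0,0,0,0],[-0.018,-0.0205,0,0,0,0],[-0.018,-0.0205,0,0,0,0],[-0.018,-0.0205,0,0,0,0],[-0.018,-0.0205,0,0,0,0]]'
python3 -c "
from workcell import monitor;print(monitor.get_obs()['q'])"
```

```text
time: 0.77
ee_pos: [0.2579, 0.3201, 0.248]
tcp_rot: [-180.0, -0.0, 161.7]
wrist_force: [0.4, -0.1, 0.3]
opening: 0.0853
time: 1.43
ee_pos: [0.3432, 0.1192, 0.2482]
tcp_rot: [180.0, -0.0, 161.7]
wrist_force: [0.5, 0.4, 1.2]
opening: 0.0853
[ 1.91574777e+01 -2.02956078e+01 -1.24661360e+01  9.78305095e+01
  1.12629428e-03  3.74138120e+01]
```

```bash
python3 -m handwheel '[[-0.0183,-0.021,0,0,0,0],[-0.0183,-0.021,0,0,0,0],[-0.0183,-0.021,0,0,0,0],[-0.0183,-0.021,0,0,0,0],[-0.0183,-0.021,0,0,0,0],[-0.0183,-0.021,0,0,0,0],[-0.0183,-0.021,0,0,0,0],[-0.0183,-0.021,0,0,0,0]]'
python3 -m handwheel '[[0,0,0.01,0,0,-4],[0,0,0.01,0,0,-4],[0,0,0.01,0,0,-4],[0,0,0.01,0,0,-4.2],[0,0,0.01,0,0,0],[0,0,0.01,0,0,0],[0,0,0,0,0,0],[0,0,0,0,0,0]]'
cat >> h.py <<'E'
def wray(c,o,uv,z):
    from scipy.spatial.transform import Rotation as Ro
    R=Ro.from_euler('xyz',o['tcp_rot'],degrees=True).as_matrix();T=np.array(c['tool_from_camera'])
    d=R@T[:3,:3]@np.array([(uv[0]-c['cx'])/c['fx'],(uv[1]-c['cy'])/c['fy'],1]);p=R@T[:3,3]+o['ee_pos']
    return p+d*(z-p[2])/d[2]
E
python3 - <<'E'
from h import *
from workcell import monitor,cams
o=monitor.get_obs();c=cams.camera('wrist');pickle.dump((o,c),open('w1.pkl','wb'))
cv2.imwrite('pics/w1.png',c['img'][:,:,::-1])
E
```

```text
time: 2.1
ee_pos: [0.4296, -0.0864, 0.248]
tcp_rot: [180.0, -0.0, 161.7]
wrist_force: [0.7, 0.4, 0.9]
opening: 0.0853
time: 2.77
ee_pos: [0.4291, -0.0848, 0.1879]
tcp_rot: [180.0, -0.1, 177.8]
wrist_force: [0.9, -0.3, 0.4]
opening: 0.0852
```

View pics/w1.png

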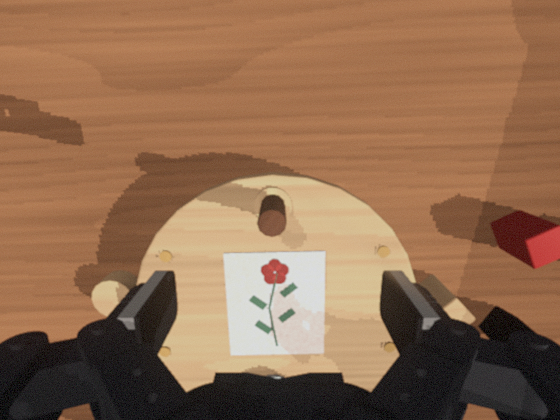

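The wrist view shows the peg top at about (272,222), centred between the fingers.

```bash
python3 - <<'E'
from h import *
o,c=pickle.load(open('w1.pkl','rb'))
p=wray(c,o,(272,222),.096);print(p,wray(c,o,(272,201),.046),'axis chk pins',[wray(c,o,q,.046)[:2].round(4) for q in((165,257),(383,251),(164,351),(390,347))])
A=np.array([.5284,-.09]);print(p[:2]-A,np.degrees(np.arctan2(*(p[:2]-A)[::-1])),np.hypot(*(p[:2]-A)))
E
```

```text
[ 0.42593286 -0.08828399  0.096     ] [ 0.42377434 -0.08903066  0.046     ] axis chk pins [array([ 0.4685, -0.1807]), array([0.4702, 0.0016]), array([ 0.5605, -0.1936]), array([0.5643, 0.0122])]
[-0.10246714  0.00171601] 179.04056300273277 0.10248150862715656
```

```bash
python3 -m handwheel '[[0.0015,-0.0024,0.014,0,0,0],[0,0,0.014,0,0,0],[0,0,0.014,0,0,0],[0,0,0.014,0,0,0],[0,0,0.014,0,0,0],[0,0,0.014,0,0,0],[0,0,0.014,0,0,0],[0,0,0.014,0,0,0]]'
python3 -m handwheel '[[0,0,0,0,0,0],[0,0,0,0,0,0],[0,0,0,0,0,0],[0,0,0,0,0,0],[0,0,0,0,0,0],[0,0,0,0,0,0],[0,0,0,0,0,0],[0,0,0,0,0,0]]' -1 20
python3 -m handwheel '[[0,0,0,0,0,0],[0,0,0,0,0,0],[0,0,0,0,0,0],[0,0,0,0,0,0],[0,0,0,0,0,0],[0,0,0,0,0,0],[0,0,0,0,0,0],[0,0,0,0,0,0]]'
```

```text
time: 3.48
ee_pos: [0.4283, -0.0873, 0.0765]
tcp_rot: [-180.0, 0.1, 177.9]
wrist_force: [-0.0, -0.3, -0.4]
opening: 0.0847
time: 4.15
ee_pos: [0.4283, -0.0873, 0.0772]
tcp_rot: [-180.0, 0.1, 177.9]
wrist_force: [-0.7, 0.4, 6.0]
opening: 0.0195
time: 4.82
ee_pos: [0.4283, -0.0873, 0.0772]
tcp_rot: [-180.0, 0.1, 177.9]
wrist_force: [0.1, -0.3, 5.7]
opening: 0.0196
```

Gripped at 19.6 mm, which matches the 20 mm peg. Next is the arc, with the tool's x staying radial and its y tangential.

```bash
python3 -m handwheel '[[0,0.0026,0,0,0,1.5],[-0.00014,0.0052,0,0,0,3],[-0.00024,0.007,0,0,0,4],[-0.00024,0.007,0,0,0,4],[-0.00024,0.007,0,0,0,4],[-0.00024,0.007,0,0,0,4],[-0.00014,0.0052,0,0,0,3],[0,0.0026,0,0,0,1.5]]'
```

```text
time: 5.48
ee_pos: [0.4394, -0.0451, 0.0772]
tcp_rot: [180.0, 0.1, 152.8]
wrist_force: [0.1, -1.8, 5.7]
opening: 0.0193
```

```bash
python3 -m handwheel '[[0,0.0026,0,0,0,1.5],[-0.00014,0.0052,0,0,0,3],[-0.00024,0.007,0,0,0,4],[-0.00024,0.007,0,0,0,4],[-0.00024,0.007,0,0,0,4],[-0.00024,0.007,0,0,0,4],[-0.00024,0.007,0,0,0,4],[-0.00024,0.007,0,0,0,4]]'
python3 -m handwheel '[[-0.00024,0.007,0,0,0,4],[-0.00024,0.007,0,0,0,4],[-0.00024,0.007,0,0,0,4],[-0.00024,0.007,0,0,0,4],[-0.00024,0.007,0,0,0,4],[-0.00024,0.007,0,0,0,4],[-0.00024,0.007,0,0,0,4],[-0.00014,0.0052,0,0,0,3]]'
python3 -m handwheel '[[0,0.0026,0,0,0,1.5],[0,0.0026,0,0,0,1.5],[0,0,0,0,0,0],[0,0,0,0,0,0],[0,0,0,0,0,0],[0,0,0,0,0,0],[0,0,0,0,0,0],[0,0,0,0,0,0]]'
python3 - <<'E'
from h import *
from workcell import cams
c=cams.camera('scene');cv2.imwrite('pics/s2.png',cv2.resize(c['img'][120:360,40:420],None,fx=2.1,fy=2.1)[:,:,::-1])
E
```

```text
time: 6.15
ee_pos: [0.472, -0.0085, 0.0773]
tcp_rot: [180.0, 0.1, 124.2]
wrist_force: [0.2, -3.8, 5.9]
opening: 0.0195
time: 6.82
ee_pos: [0.5226, 0.0083, 0.0773]
tcp_rot: [179.9, 0.1, 93.2]
wrist_force: [-2.2, -7.1, 8.0]
opening: 0.0196
time: 7.48
ee_pos: [0.5275, 0.0084, 0.0773]
tcp_rot: [179.9, 0.1, 90.4]
wrist_force: [-0.9, -6.1, 6.0]
opening: 0.0192
```

View pics/s2.png

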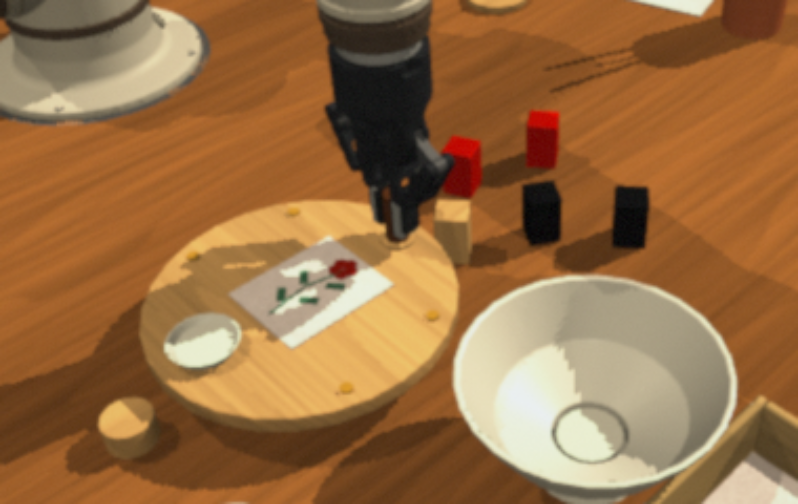

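The peg is now close to the block at (395,225 in the crop), and the dish and bowl are undisturbed. About 3.3° remains. I'll finish that, open, and lift clear.

```bash
python3 -m handwheel '[[0,0.0019,0,0,0,1.1],[0,0.0019,0,0,0,1.1],[0,0.0019,0,0,0,1.1],[0,0,0,0,0,0],[0,0,0,0,0,0],[0,0,0,0,0,0],[0,0,0,0,0,0],[0,0,0,0,0,0]]'
python3 -m handwheel '[[0,0,0,0,0,0],[0,0,0,0,0,0],[0,0,0,0,0,0],[0,0,0,0,0,0],[0,0,0,0,0,0],[0,0,0,0,0,0],[0,0,0,0,0,0],[0,0,0,0,0,0]]' 1
python3 -m handwheel '[[0,0,-0.008,0,0,0],[0,0,-0.015,0,0,0],[0,0,-0.02,0,0,0],[0,0,-0.02,0,0,0],[0,0,-0.02,0,0,0],[0,0,-0.02,0,0,0],[0,0,-0.01,0,0,0],[0,0,0,0,0,0]]'
python3 - <<'E'
from h import *
from workcell import cams,monitor
o=monitor.get_obs();c=cams.camera('wrist');pickle.dump((o,c),open('w2.pkl','wb'))
cv2.imwrite('pics/w2.png',c['img'][:,:,::-1])
E
```

```text
time: 8.2
ee_pos: [0.5332, 0.0082, 0.0773]
tcp_rot: [179.9, 0.1, 87.1]
wrist_force: [-0.2, -6.2, 6.5]
opening: 0.0195
time: 8.87
ee_pos: [0.5327, 0.0094, 0.0763]
tcp_rot: [-180.0, -0.0, 87.1]
wrist_force: [0.0, -0.0, -0.2]
opening: 0.0852
time: 9.53
ee_pos: [0.5337, 0.0094, 0.1921]
tcp_rot: [179.8, -0.0, 87.1]
wrist_force: [0.6, -0.1, 0.8]
opening: 0.0854
```

View pics/w2.png

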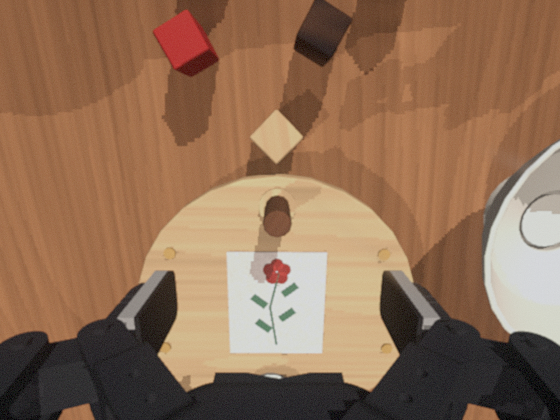

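The peg top at (277,223) lines up radially with the index corner at (276,163). I'll draw the arm back and check numerically with the clear top camera.

```bash
python3 -m handwheel '[[0,-0.01,-0.02,0,0,0],[0,-0.02,-0.02,0,0,0],[0.02,-0.03,-0.01,0,0,0],[0.03,-0.03,0,0,0,0],[0.03,-0.03,0,0,0,0],[0.03,-0.03,0,0,0,0],[0.03,-0.02,0,0,0,0],[0.03,0,0,0,0,0]]'
python3 -m handwheel '[[0.03,0,0,0,0,0],[0.03,0,0,0,0,0],[0.03,0,0,0,0,0],[0.03,0,0,0,0,0],[0.02,0,0,0,0,0],[0,0,0,0,0,0],[0,0,0,0,0,0],[0,0,0,0,0,0]]'
python3 - <<'E'
from h import *
from workcell import cams
o,w=pickle.load(open('w2.pkl','rb'))
p=wray(w,o,(277,223),.096);i=wray(w,o,(276,136),.05);print('wrist peg',p,'idx',i)
c=cams.camera('top');im=c['img'];pickle.dump(c,open('top2.pkl','wb'))
cv2.imwrite('pics/t2.png',cv2.resize(im[60:350,200:470],None,fx=2,fy=2,interpolation=cv2.INTER_CUBIC)[:,:,::-1])
hsv=cv2.cvtColor(im,cv2.COLOR_RGB2HSV);r=np.zeros(im.shape[:2],np.uint8);r[235:285,292:330]=1
m=((hsv[...,2]<130)&(r>0));ys,xs=np.where(m);print('dark',xs.mean(),ys.mean(),xs.min(),xs.max(),ys.min(),ys.max(),m.sum())
E
```

```text
time: 10.25
ee_pos: [0.3698, 0.1868, 0.2389]
tcp_rot: [-180.0, 0.0, 87.2]
wrist_force: [1.1, -0.7, -0.0]
opening: 0.0854
time: 10.92
ee_pos: [0.3797, 0.3252, 0.2382]
tcp_rot: [-179.9, 0.1, 87.1]
wrist_force: [0.4, 0.6, 1.6]
opening: 0.0857
wrist peg [0.53311197 0.01072423 0.096     ] idx [0.53523967 0.0655089  0.05      ]
dark 300.6616541353383 259.42105263157896 292 313 251 271 133
```

View pics/t2.png

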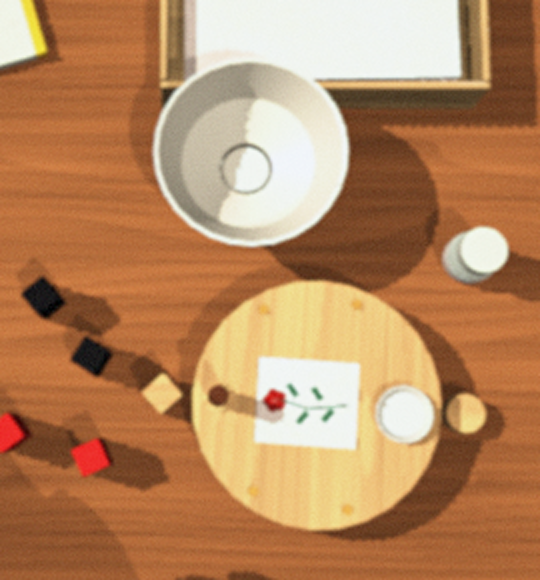

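```bash
python3 - <<'E'
from h import *
c=pickle.load(open('top2.pkl','rb'));p=ray(c,(309.5,257.5),.096);A=np.array([.5284,-.09]);d=p[:2]-A
print(p,np.degrees(np.arctan2(d[1],d[0])),np.hypot(*d))
from workcell import order,monitor
print(monitor.get_obs()['time'],abs(monitor.get_obs()['qd']).max());print(order.job_done())
E
```

```text
[0.53303132 0.00809151 0.096     ] 87.29683111470212 0.09820077855898898
10.9667 0.5901686400917859
the job is handed in; nothing more can be done
None
```

The wheel's peg now stands right in front of the light-wood index block, and the job was handed in at about 11 s. I gripped the peg, took it round the axis by about 91°, let go and drew the arm well clear.

- **Peg position:** the peg is at 87.3° about the wheel's axis in both the wrist and top views. The index block is at 87.2° in the top view and 87.5° in the wrist view, so they agree to within a few tenths of a degree.
- **Bowl and dish:** the bowl is at the same pixels as at the start, and the glue dish is still riding on the wheel.
- **Forces:** the wrist-force readings stayed under about 11 N.
- **Disagreements:** the two views put the peg's distance from the axis at 98 mm and 101 mm, against 100 mm given, which is within calibration. In the earlier, pre-move checks the wrist view gave 102.5 mm.
- **Not checked separately:** I took no second picture after release to confirm the wheel stayed still. The wrist view just after release and the top view about 1.4 s later gave the same peg angle.

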